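Sweep the charger switch bank off

TASK

Leaving for the day, switch off the long switch bank: with one drag of the closed fingers along the row, starting at its plain end, tip all four levers fully over towards the end with the black cable gland, and do not lift away until all four are over. Leave the short two-lever switch box beside it on, then draw the hand clear.

Things in the scene. Friction and masses are not known exactly. Their poses are not given: they have to be found in the camera images.
- bank: Long switch bank: grey box 60 mm wide, 220 long, 38 high, white face, screwed down, with FOUR dark steel levers in a row. Origin: centre of its underside, on the shelf; y runs along the row to the end with a short black cable gland (20 mm thick, 22 long, sticks out 18 mm above the shelf); z up. Lever pivots at x = 0, y = -75, -25, 25, 75 mm, z = 40 mm; the plain end is at -y.
- pair: Short switch box, same make, width and height, 120 mm long, with only TWO such levers, at y = -25 and +25 mm. Screwed to the shelf left or right of the long bank. It stays on. Origin: centre of its underside; y along its row towards its gland end; z up.
- bank_lever1 (a joint): Lever 1 of the long bank, counted from the plain end: 0 rad = on (leaning to the plain end), 0.35 = upright, 1.35 = fully off (lying to the gland end). A lever reaches 34 mm from its pivot and ends in a heavy paddle 18 mm wide across the row, 9 mm thick. On: leans 20 degrees to the plain end, tip 73 mm above the shelf; upright: 74 mm.
- bank_lever2 (a joint): Lever 2 of the long bank, counted from the plain end: 0 rad = on (leaning to the plain end), 0.35 = upright, 1.35 = fully off (lying to the gland end). Off: lies 57 degrees over to the gland end, its highest point 62 mm above the shelf.
- bank_lever3 (a joint): Lever 3 of the long bank, counted from the plain end: 0 rad = on (leaning to the plain end), 0.35 = upright, 1.35 = fully off (lying to the gland end). Its own weight (40 g) drops it to the nearer stop from upright; under 1 N at the tip pushes it over.
- bank_lever4 (a joint): Lever 4 of the long bank, counted from the plain end: 0 rad = on (leaning to the plain end), 0.35 = upright, 1.35 = fully off (lying to the gland end). A fingertip moving from the plain to the gland end 64 to 70 mm above the shelf tips each lever over and passes above it once it is off.
- pair_lever1 (a joint): Lever 1 of the short two-lever box: 0 rad = on, 1.35 = off; it must stay on.
- pair_lever2 (a joint): Lever 2 of the short two-lever box: 0 rad = on, 1.35 = off; it must stay on.
There are look-alikes about, which are no part of the job. Leave any red look-alike of the bank alone.

How it is judged (in metres and radians):
At the end, for the whole second after the job is handed in: All four levers of the long bank lie off (joint above 1.1 rad of 1.35) and both levers of the short box are still on (below 0.15 rad) (value of joint each of bank_lever1, bank_lever2, bank_lever3, bank_lever4 above 1.1 rad and value of joint each of pair_lever1, pair_lever2 below 0.15 rad); the robot touches nothing.
It fails at once if a lever of the short two-lever box is pushed past upright (value of joint any of pair_lever1, pair_lever2 above 0.4 rad).
It fails at once if the finger is lifted well above the levers (grasp point over 140 mm above the shelf) while some of the four levers are over and others are not (value of joint any of bank_lever1, bank_lever2, bank_lever3, bank_lever4 above 0.7 rad and value of joint any of bank_lever1, bank_lever2, bank_lever3, bank_lever4 below 0.7 rad and height (world z) of the grasp point above 0.14 m).
It also fails if it takes over 29 s, if anything falls off the work surface, if the arm or the gripper's body presses on something with over 40 N, if the wrist force passes 120 N, or if a joint passes its speed limit or range.

ROBOT

A 6-joint arm with a two-finger parallel gripper is mounted at the origin on the work surface. World frame = base frame: x ahead of the robot, y to its left, z up, the work surface at z = 0. Lengths are in mm, angles in rad, forces in N, time in s.
With the tool pointing down it reaches from about 400 to 925 mm from the base axis. Payload 12.5 kg.
Tool frame: the origin (TCP) lies on the centre line of the jaws, within the pads' length; the fingertips stand 14 mm ahead of it and the grasp point (between the pads) lies 5 mm behind it; z points along the fingers, y is the line along which they close (so a half turn about z gives the same grasp; the last joint's range is limited). The gripper opens to 95 mm and grips with 3 to 60 N. Pads are 20 mm wide; open, the fingers measure 119 mm over their backs; the gripper's body (75 mm by 180 mm) begins 59 mm behind the grasp point.
Start: joints at [-1.27, 0.491, 1.559, -0, 1.092, -0.106], TCP at [247.319, -574.002, 228.661] pointing down, gripper open.
Joint ranges: [-3.1, 3.1], [-0.84, 2.19], [0.05, 2.79], [-1.13, 4.28], [0.06, 2.93], [-2.69, 2.69]. Speed limits (rad/s): [2.22, 2.22, 2.79, 3.14, 3.14, 3.14].

INTERFACE

Orientations are given as [roll, pitch, yaw] about the fixed x, y, z axes, in that order (R = Rz(yaw) Ry(pitch) Rx(roll)).
In Python, from cell import status, read_camera, camera_params, env gives the robot as it stands. The module is installed in compiled form; this text tells all that it offers.
- The arm moves only by the tool carry_out, never from a script. Its arguments are lists of equal length, an entry for each row: "dp": the shift along the tool's x, y, z in cm, a list of three; "rot": the turn, a rotation vector about the tool's x, y, z in rad, a list of three; "jaw": the opening, from 0 (shut) to 1 (fully open). A call has 1 to 5 rows; each row is the pose to reach, as a shift and turn from the pose commanded when the call began, along the tool's axes at that moment; what a row does not reach only later rows make up. A row lasts 1/8 s, in which the tool goes at most 62.5 mm and 10.7 degrees, less where a joint would pass 70% of its speed; a pose out of reach is approached as far as the arm can. A call with a gripper value outside its range is refused whole. The fingers move at their own pace and stop on an object; "grip_force" is the grip in N (left out, the last holds). Time passes only in rows, so rows that repeat a pose let the fingers close. It gives the time, the measured TCP pose, the force, the opening and the grip force at its end, in the units of the state.
- status.observe(): the state, without advancing time (a new reading comes with each control period).
- read_camera(name): name is "side" or "top" or "wrist"; returns the picture (420x560x3 uint8, blue, green, red); there is no depth.
- camera_params(name): a dict with "intrinsics" (3x3 intrinsics, pixels), "cam_to_world" (4x4, takes a point from camera to world coordinates); the wrist camera has in their place "tool_from_camera" (4x4, takes a point from camera to tool coordinates, whose origin is the TCP and whose axes are the flange's). Camera axes: x right, y down, z forward; pixel columns grow to the right and rows downward; lengths in mm; the calibration is good to about 2 mm. A picture is of the moment at which its call begins: read the wrist's pose just before it. camera_params takes no time and is no camera call.
- env.finish_job(): hands the job in; it is judged then, once.
The state is a dict: "time": time; "joints": joint angles; "joint_vel": joint speeds; "joint_efforts": joint torques, N m; "tool_pos": TCP position; "tcp_rot": TCP orientation; "force": force on the tool from outside, world axes, zero at the start; "wrist_torque": the same for the moment, N m; "gripper_width": finger opening in mm; "grip_force": force on a finger pad.
Only numpy, scipy, OpenCV 4.12 (cv2) and the standard library are available. Lean on these libraries where they do the work, as an engineer would, in place of code of your own. Each camera call takes 0.05 s, during which the arm holds its last target. There are 200 camera calls.

## Working session

There is one attempt and no reset: what is moved stays moved. The work goes in short steps, Python scripts to look and compute and a tool call to move; the robot and the scene stay as the last step left them, time stands still between calls to the robot, and variables do not carry over. Pictures are saved under pics/ and viewed, at most 10 in all, crops included, and the job is handed in when it is done.

Besides the shell and the picture viewer there is one more tool, called after "Emit:" as a command line: name --argument value ..., lists and objects as JSON in quotes. carry_out: Moves the arm, as the interface text tells. Its arguments: {"type":"object","properties":{"dp":{"type":"array","items":{"type":"array","items":{"type":"number"}}},"rot":{"type":"array","items":{"type":"array","items":{"type":"number"}}},"jaw":{"type":"array","items":{"type":"number"}},"grip_force":{"type":"number"}},"required":["dp","rot","jaw"]}

```bash
mkdir -p pics
python3 - <<'E'
from cell import status, read_camera, camera_params
import cv2
for n in ("top","side"):
    cv2.imwrite(f"pics/{n}0.png",read_camera(n)); p=camera_params(n); print(n,p["intrinsics"],p["cam_to_world"])
s=status.observe(); print(s["time"],s["tool_pos"],s["tcp_rot"])
E
```

```text
top [[504.78975636   0.         285.34686967]
 [  0.         504.78975636 215.2350546 ]
 [  0.           0.           1.        ]] [[-3.22900699e-03 -9.98479808e-01  5.50240621e-02  3.73357289e+02]
 [-9.99917409e-01  2.53937096e-03 -1.25986641e-02  5.28876565e-01]
 [ 1.24397852e-02 -5.50601988e-02 -9.98405542e-01  1.03571112e+03]
 [ 0.00000000e+00  0.00000000e+00  0.00000000e+00  1.00000000e+00]]
side [[453.37349671   0.         271.94233943]
 [  0.         453.37349671 207.26747374]
 [  0.           0.           1.        ]] [[-7.14686467e-01 -4.58319802e-01  5.28361820e-01 -7.09961023e+01]
 [-6.99420343e-01  4.74628286e-01 -5.34358657e-01  5.30938106e+02]
 [-5.86831093e-03 -7.51445906e-01 -6.59768606e-01  7.18784093e+02]
 [ 0.00000000e+00  0.00000000e+00  0.00000000e+00  1.00000000e+00]]
0.1 [ 247.25644558 -573.80616868  228.14427866] [-3.14065727e+00 -1.16568414e-04  4.06778933e-01]
```

View pics/top0.png

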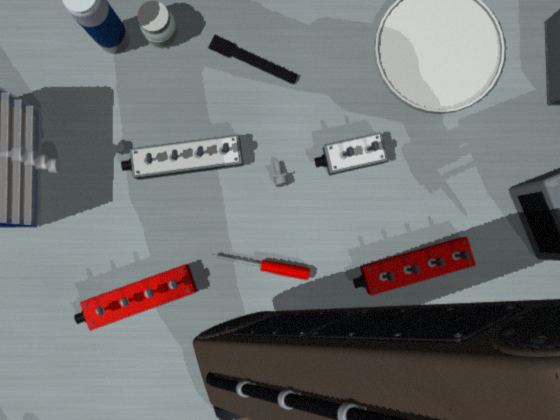

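View pics/side0.png

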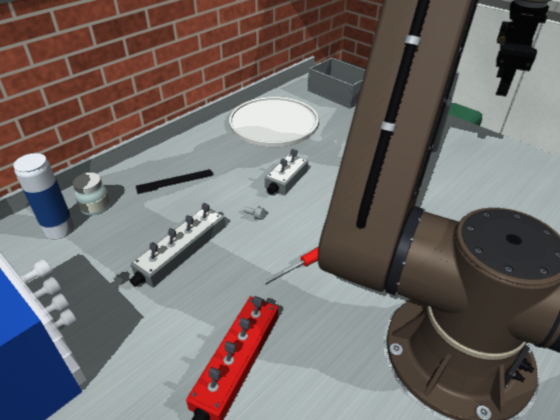

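The top view shows the white four-lever bank at pixels (130–243, 135–178), with its gland at the left (124,165). The white two-lever box is at (325–388, 133–173). The two red banks are look-alikes.

```bash
cat > h.py <<'E'
import cv2, numpy as np
from cell import camera_params
def ray(n,uv,z):
    p=camera_params(n);K=np.array(p["intrinsics"]);T=np.array(p["cam_to_world"])
    d=T[:3,:3]@np.linalg.solve(K,[*uv,1.]);o=T[:3,3]
    return o+d*(z-o[2])/d[2]
E
python3 - <<'E'
from h import *
im=cv2.imread("pics/top0.png")
for nm,(x0,y0,x1,y1) in dict(bank=(118,125,255,190),pair=(305,125,400,185)).items():
    c=im[y0:y1,x0:x1].astype(int); m=((c.min(2)>185)).astype(np.uint8)
    m=cv2.morphologyEx(m,cv2.MORPH_CLOSE,np.ones((9,9)))
    k,l,st,ce=cv2.connectedComponentsWithStats(m);i=1+st[1:,4].argmax()
    pts=np.argwhere(l==i)[:,::-1]+[x0,y0]
    w=np.array([ray("top",p,38.)[:2] for p in pts],np.float32)
    r=cv2.minAreaRect(w); print(nm,st[i],r,cv2.boxPoints(r))
    if nm=="bank":
        v=np.median(im[150:165,118:125].reshape(-1,3),0); print(v)
for uv in ((149,159),(174,155),(200,151),(225,147)): print(ray("top",uv,70)) # rough tips
p=ray("side",(205,208),72);print("side lever1 tip",p, "lever4",ray("side",(153,246),72))
from cell import camera_params
print(camera_params("wrist"))
cv2.imwrite("pics/crop.png",cv2.resize(im[120:190,110:260],None,fx=5,fy=5,interpolation=cv2.INTER_CUBIC))
E
```

```text
bank [  16   12  104   36 1246] ((547.76904296875, 185.94937133789062), (47.77466583251953, 204.4521026611328), 7.7897796630859375) [[510.24655 283.99442]
 [537.95776  81.429  ]
 [585.2915   87.90433]
 [557.5803  290.46973]]
[127. 126. 117.]
pair [  23   11   56   34 1152] ((554.7293701171875, -153.07518005371094), (48.202884674072266, 106.36553192138672), 12.493858337402344) [[ 519.69336  -106.36581 ]
 [ 542.704    -210.21252 ]
 [ 589.7654   -199.78455 ]
 [ 566.75476   -95.937836]]
[535.46452849 250.00184447  70.        ]
[543.16317488 202.16219025  70.        ]
[550.87631633 152.29955174  70.        ]
[558.60782369 104.25364863  70.        ]
side lever1 tip [549.3639199  109.30945217  72.        ] lever4 [534.85331348 253.11254531  72.        ]
{'intrinsics': array([[289.85277808,   0.        , 278.32431297],
       [  0.        , 289.85277808, 207.26698416],
       [  0.        ,   0.        ,   1.        ]]), 'tool_from_camera': array([[-6.44503529e-04, -9.64681851e-01, -2.63416990e-01,
         7.40020457e+01],
       [ 9.99999757e-01, -6.91271781e-04,  8.48615264e-05,
         1.74525160e+00],
       [-2.63957106e-04, -2.63416872e-01,  9.64682063e-01,
        -1.55721231e+02],
       [ 0.00000000e+00,  0.00000000e+00,  0.00000000e+00,
         1.00000000e+00]])}
```

View pics/crop.png

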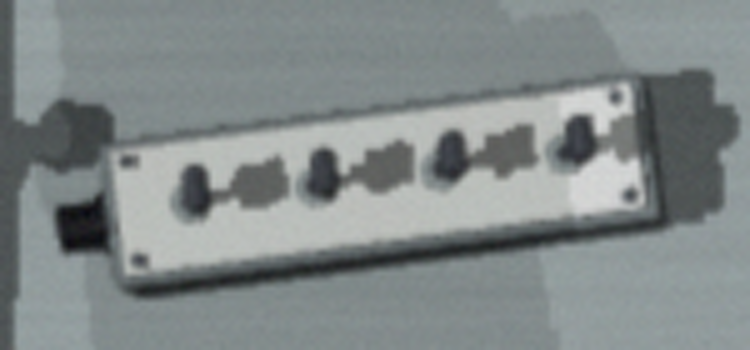

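Emit:
carry_out --dp '[[4.5,-3.8,0],[9,-7.6,0],[13.5,-11.4,0],[18,-15.2,0],[22.5,-19,0]]' --rot '[[0,0,0.055],[0,0,0.11],[0,0,0.165],[0,0,0.22],[0,0,0.271]]' --jaw '[0,0,0,0,0]' --grip_force 20

```text
time: 0.72
tool_pos: [379.3, -308.7, 228.5]
tcp_rot: [-3.142, 0.0, 0.134]
force: [0.7, 0.1, -0.9]
gripper_width: 50.5
grip_force: 0.0
```

Emit:
carry_out --dp '[[3.4,-4.9,0],[6.8,-9.8,0],[10.2,-14.7,0],[13.6,-19.6,0],[17.0,-24.5,0]]' --rot '[[0,0,0],[0,0,0],[0,0,0],[0,0,0],[0,0,0]]' --jaw '[0,0,0,0,0]'

```text
time: 1.35
tool_pos: [514.6, -42.8, 228.6]
tcp_rot: [3.141, 0.0, 0.136]
force: [1.1, -0.7, 0.2]
gripper_width: 2.4
grip_force: 0.0
```

Emit:
carry_out --dp '[[3.2,-4.9,0],[6.4,-9.9,3],[6.4,-9.9,8],[6.4,-9.9,8],[6.4,-9.9,8]]' --rot '[[0,0,0],[0,0,0],[0,0,0],[0,0,0],[0,0,0]]' --jaw '[0,0,0,0,0]'

```text
time: 1.98
tool_pos: [564.5, 61.5, 150.0]
tcp_rot: [3.141, -0.001, 0.135]
force: [0.7, -0.2, 0.3]
gripper_width: 0.3
grip_force: 0.0
```

Run:
```python
from h import *
from cell import status, read_camera
s=status.observe();print(s["time"],s["tool_pos"],s["tcp_rot"],s["gripper_width"])
a,b=read_camera("top"),read_camera("wrist")
a=cv2.resize(a[100:240,90:370],(560,280))
cv2.imwrite("pics/c1.png",np.vstack([a,cv2.resize(b,(560,310))]))
```

```text
1.975 [564.51028705  61.50086097 149.96043864] [ 3.14135497e+00 -9.13516375e-04  1.35124635e-01] 0.3354700272437474
```

View pics/c1.png

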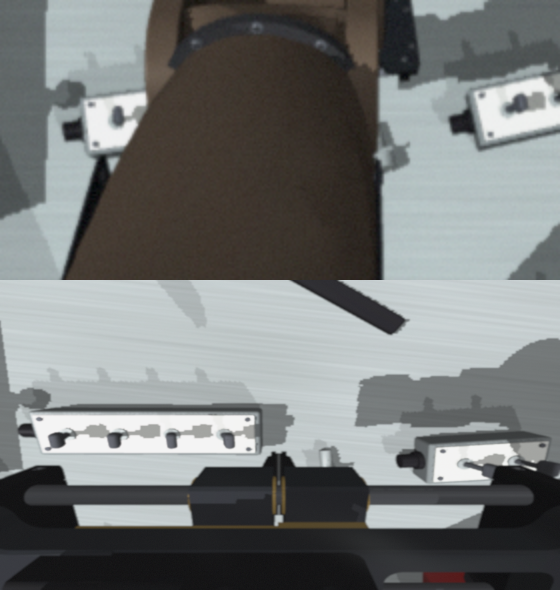

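The wrist view shows the row parallel to the drag, with lever 1 at about (227,211) in full-frame pixels, just to the left of the closed fingers. The sideways offset is only a few mm. I'll go down to fingertip height 67 mm and drag.

Emit:
carry_out --dp '[[0.2,0,3.5],[0.2,0,6.9],[0.2,0,6.9],[0.2,0,6.9]]' --rot '[[0,0,0],[0,0,0],[0,0,0],[0,0,0]]' --jaw '[0,0,0,0]'

```text
time: 2.58
tool_pos: [566.9, 62.0, 81.5]
tcp_rot: [3.141, -0.002, 0.135]
force: [0.7, 0.4, 0.5]
gripper_width: 0.2
grip_force: 0.0
```

Emit:
carry_out --dp '[[0,-1.5,0],[0,-3,0],[0,-4.5,0],[0,-6,0],[0,-7.5,0]]' --rot '[[0,0,0],[0,0,0],[0,0,0],[0,0,0],[0,0,0]]' --jaw '[0,0,0,0,0]'

```text
time: 3.2
tool_pos: [555.6, 137.9, 79.6]
tcp_rot: [3.142, 0.0, 0.136]
force: [-0.5, -0.3, -0.3]
gripper_width: 0.6
grip_force: 0.0
```

Run:
```python
from h import *
from cell import status, read_camera
s=status.observe();print(s["time"],s["tool_pos"],s["tcp_rot"],s["force"])
a,b=read_camera("side"),read_camera("wrist")
cv2.imwrite("pics/c2.png",np.vstack([cv2.resize(a[150:310,80:360],(560,320)),b[140:300]]))
```

```text
3.2 [555.63753422 137.85445894  79.58769967] [3.14154136e+00 1.06632042e-04 1.36193391e-01] [-0.45010899 -0.34908388 -0.31258868]
```

View pics/c2.png

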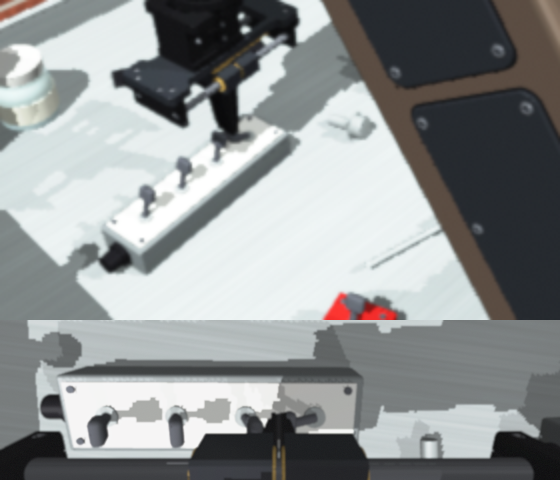

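The side view shows lever 1 tipped over under the fingers at (235,130), with the other three still upright ahead. The fingers are on the row, so I'll carry on.

Emit:
carry_out --dp '[[0,-1.7,0],[0,-3.4,0],[0,-5.1,0],[0,-6.8,0],[0,-8.5,0]]' --rot '[[0,0,0],[0,0,0],[0,0,0],[0,0,0],[0,0,0]]' --jaw '[0,0,0,0,0]'

```text
time: 3.92
tool_pos: [544.2, 222.1, 79.6]
tcp_rot: [3.142, -0.0, 0.136]
force: [0.1, -0.3, 0.3]
gripper_width: 0.1
grip_force: 0.0
```

Emit:
carry_out --dp '[[0,-1.7,0],[0,-3.4,0],[0,-5.1,0],[0,-6.8,0],[0,-8.5,0]]' --rot '[[0,0,0],[0,0,0],[0,0,0],[0,0,0],[0,0,0]]' --jaw '[0,0,0,0,0]'

```text
time: 4.55
tool_pos: [532.7, 306.1, 79.5]
tcp_rot: [3.141, 0.0, 0.136]
force: [0.3, 0.9, 0.3]
gripper_width: 0.1
grip_force: 0.0
```

Run:
```python
from h import *
from cell import status, read_camera
s=status.observe();print(s["time"],s["tool_pos"],s["tcp_rot"],s["force"])
a,b=read_camera("side"),read_camera("wrist")
cv2.imwrite("pics/c3.png",np.vstack([cv2.resize(a[150:310,80:360],(560,320)),b[140:300]]))
```

```text
4.55 [532.66648296 306.14311855  79.52581042] [3.14147026e+00 1.27654302e-04 1.35756190e-01] [0.33212435 0.92770245 0.28958627]
```

View pics/c3.png

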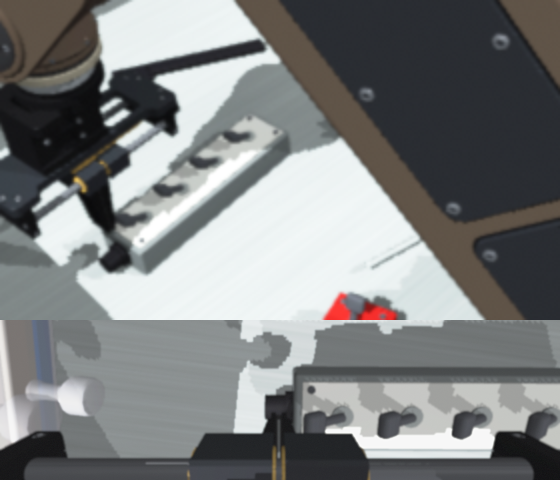

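All four levers now lie over towards the gland, at (135,217), (170,188), (205,160) and (238,135) in the side crop. I'll draw clear.

Emit:
carry_out --dp '[[0,-0.6,0],[0,-0.6,-4],[0,-0.6,-9],[0,-0.6,-15],[0,-0.6,-15]]' --rot '[[0,0,0],[0,0,0],[0,0,0],[0,0,0],[0,0,0]]' --jaw '[0,0,0,0,0]'

```text
time: 5.28
tool_pos: [533.5, 311.3, 234.3]
tcp_rot: [-3.139, -0.008, 0.135]
force: [0.2, -0.5, -0.5]
gripper_width: 0.6
grip_force: 0.0
```

Emit:
carry_out --dp '[[-4,0,0],[-8,0,0],[-12,0,0],[-12,0,0],[-12,0,0]]' --rot '[[0,0,0],[0,0,0],[0,0,0],[0,0,0],[0,0,0]]' --jaw '[0,0,0,0,0]'

```text
time: 5.9
tool_pos: [413.8, 294.8, 229.3]
tcp_rot: [3.141, -0.0, 0.136]
force: [0.1, -0.4, 0.2]
gripper_width: 0.4
grip_force: 0.0
```

Run:
```python
from h import *
from cell import status, read_camera
s=status.observe();print(s["time"],s["tool_pos"],s["force"])
a,b=read_camera("side"),read_camera("top")
cv2.imwrite("pics/c4.png",np.vstack([cv2.resize(a[120:300,80:360],(560,360)),cv2.resize(b[110:220,100:400],(560,205))]))
```

```text
5.9 [413.83113696 294.78089866 229.29805678] [ 0.13488443 -0.39880861  0.18456848]
```

View pics/c4.png

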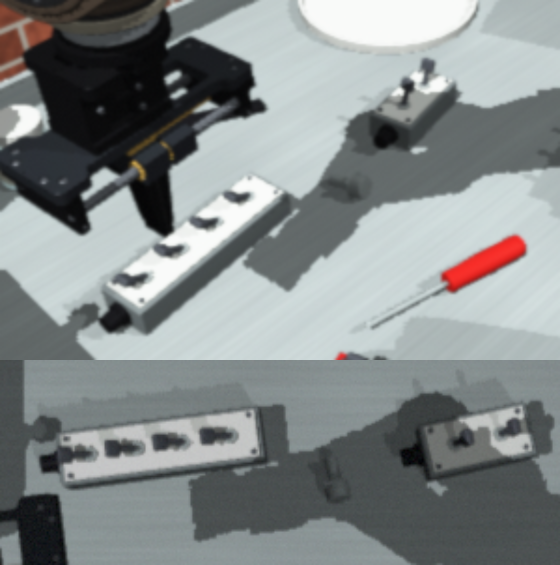

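All four bank levers are off. Both short-box levers, at (408,90) and (430,70) in the side crop, are still on, and the hand is clear.

```bash
python3 -c "
from cell import env
print(env.finish_job())"
```

```text
the job is handed in; nothing more can be done
None
```

The job is handed in: the last pictures before handing in show all four levers of the long bank off after one drag, both levers of the short box still on, and the hand clear; the hand-in gave no verdict.

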